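# Pack a soap and click the gift case shut

### The job

Lay the small boxed soap flat in the open wooden gift case, then tip the case's hinged lid over so that it comes down on its buffers. Press the lid's free edge down over the catch, by feel and without forcing it, until the catch snaps in and the lid stays shut by itself; leave the other things where they stand.

Things in the scene. Friction and masses are not known exactly. Their poses are not given: they have to be found in the camera images.
- soap: the small boxed soap bar lying alone and flat on the counter, left of the case: 58 mm (its x) by 88 mm (its y) by 30 mm high, about 0.09 kg; origin at the centre of its underside. The bigger soap boxes stacked at the far right are not meant.
- case: wooden gift case fixed to the counter, 126 (x) by 136 (y) mm, rim 49 mm high; origin at the centre of its underside, +x to the hinge, -x to the catch and the robot. Opening 110 (x) by 120 (y) mm, cork floor 11 mm above the origin: lay the soap with its 88 mm along x, leaving finger room at its long sides. Never load case or lid with more than 22 N: that is forcing it.
- catch_nominal (a point): nominal middle of the catch, outside the case's -x wall, 76 mm from the case's origin, 39 mm up. A dark block there (24 x 58 mm) holds a sprung steel catch and a hard stop under it; the block was fitted by hand and sits up to 5 mm higher or lower than nominal, so the depth must be felt. Sprung buffer pins on the case stand either side of it.
- lid (a joint): lid angle, rad: 0 = nominally shut, grows as it opens, starts at 1.75 leaning back on its stop. The hinge is damped: pushed forward past upright (under 1.5) the lid sinks by itself in about 2 s on to the buffer pins and rests unlatched at about 0.11. Latched and let go it stays under 0.045; not latched it springs back up.
- lid_lip (a point): place to press: on the lid's upper face, mid-width, 139 mm from the hinge, 10 mm from the free edge, over the catch; x axis to the hinge. Pressed from the pins, force climbs to about 8 to 13 N, drops by half or more as the bar rides over the catch, stays low for some 6 mm until the catch snaps in, and about 2 mm lower a hard stop is met (force shoots up). Nearer the hinge takes more force.
- lid_hinge (a point): middle of the hinge axis (along the case's y), 63 mm in +x from the case's origin, 56 mm up. The lid is a board 149 mm long from here, 136 mm wide, 8 mm thick, its underside in line with the axis; a brass bar hangs 17 mm under its free edge, on the robot's side when open. Open, its edge stands 205 mm high (carry things over it) and can be pushed from behind by fingers pointing down.
- balm: lip balm tube standing upright, 17 mm wide, 67 mm high, a bystander; origin at its underside
- candle: single plain candle lying down, 23 x 132 x 23 mm, a bystander; origin at its underside
- jar: round lidded jar 77 mm wide, 84 mm high, a bystander; origin at its underside

How it is judged:
By the outcome, as a careful person would: the job done as asked, in the order asked, and still so for the second after the job is handed in, with the robot touching nothing.
It also fails if it takes over 72 s, if anything falls off the work surface, if the arm or the gripper's body presses on something with over 40 N, if the wrist force passes 120 N, or if a joint passes its speed limit or range.

### The arm

A 7-joint arm with a two-finger parallel gripper is mounted at the origin on a cart in front of the work surface, level with it; the furniture and walls round the work are solid. World frame = base frame: x ahead of the robot, y to its left, z up, the work surface at z = 0. Lengths are in m, angles in rad, forces in N, time in s.
With the tool pointing down it reaches from about 0.4 to 0.875 m from the base axis. Payload 19.3 kg.
Tool frame: the origin (TCP) lies at the very end of the fingers, on their centre line; the grasp point (between the pads) lies bot.pinch_z behind it (bot.pinch_z is the distance from the TCP to the grasp point, in m); z points along the fingers, y is the line along which they close (so a half turn about z gives the same grasp; the last joint's range is limited). The gripper opens to 85 mm and grips with 20 to 120 N. Pads are 22 mm wide; open, the fingers measure 114 mm over their backs; the gripper's body (76 mm by 85 mm) begins 54 mm behind the grasp point. The pads swing forward as they close: fully open they stand 13 mm farther back than shut.
Start: joints at [-1.179, 0.521, -0.036, 1.599, 0.021, 1.021, -0.113], TCP at [0.278, 0.56, 0.231] pointing down, gripper open.
Joint ranges: [-2.91, 2.91], [-0.3, 2.13], [-1.5, 1.42], [0.17, 2.43], [-1.26, 4.41], [0.16, 1.93], [-2.52, 2.52]. Speed limits (rad/s): [1.89, 1.89, 2.39, 2.39, 3.01, 3.01, 3.01].

### API

Orientations are given as [roll, pitch, yaw] about the fixed x, y, z axes, in that order (R = Rz(yaw) Ry(pitch) Rx(roll)).
In Python, from workcell import bot, grab_frame, ticket gives the robot as it stands.
- The arm moves only by the tool arm_command, never from a script. Its argument "commands" is a list of rows, each a list of 3 entries, a list of its own where there are three numbers: the shift along the world's x, y, z in mm, then the turn about the world's z in rad, then the gripper command: -1 is fully open, 1 is shut, values between are in proportion. In form: [[[tx, ty, tz], roll, fingers], ...]. A call has 1 to 20 rows; each row shifts and turns the commanded pose from where the row before left it; what a row does not reach is not made up. A row lasts 1/10 s, in which the tool goes at most 50 mm and 8.59 degrees, less where a joint would pass 70% of its speed; a pose out of reach is approached as far as the arm can. A call with a gripper value outside its range is refused whole. The fingers move at their own pace and stop on an object; "newtons" is the grip in N (left out, the last holds). Time passes only in rows, so rows that do not move let the fingers close. It gives the time, the measured TCP pose, the force, the opening and the grip force at its end, in the units of the state.
- bot.observe(): the state, without advancing time (a new reading comes with each control period).
- grab_frame(name): name is "side" or "top"; returns a dict with "image" (480x640x3 uint8, red, green, blue), "vertical_fov" (degrees; the focal length in pixels is half the picture's height over the tangent of half this angle, whatever the lens; pixels are square), "cx", "cy" (the principal point, pixels), "R" (3x3) and "t" (3): a world point X has camera coordinates R X + t. Camera axes: x right, y down, z forward; pixel columns grow to the right and rows downward; lengths in m; the calibration is good to about 2 mm. A picture is of the moment at which its call begins. There is no depth.
- ticket.job_done(): hands the job in; it is judged then, once.
The state is a dict: "clock": time; "qpos": joint angles; "qd": joint speeds; "joint_efforts": joint torques, N m; "position": TCP position; "tool_rot": TCP orientation; "force": force on the tool from outside, world axes, zero at the start; "moment": the same for the moment, N m; "grip_width": finger opening in m; "finger_force": force on a finger pad.
Only numpy, scipy, OpenCV 4.12 (cv2) and the standard library are available. Lean on these libraries where they do the work, as an engineer would, in place of code of your own. Each camera call takes 0.05 s, during which the arm holds its last target. There are 200 camera calls.

## Working session

There is one attempt and no reset: what is moved stays moved. The work goes in short steps, Python scripts to look and compute and a tool call to move; the robot and the scene stay as the last step left them, time stands still between calls to the robot, and variables do not carry over. Pictures are saved under pics/ and viewed, at most 10 in all, crops included, and the job is handed in when it is done.

Besides the shell and the picture viewer there is one more tool, called in YAML: its name, and indented under it one key for each argument. arm_command: Moves the arm, as the interface text tells. Its arguments: {"type":"object","properties":{"commands":{"type":"array"},"newtons":{"type":"number"}},"required":["commands"]}

```bash
mkdir -p pics; cat > h.py <<'E'
import numpy as np, cv2
from workcell import bot, grab_frame, ticket
def snap(n,f):
    d=grab_frame(n); cv2.imwrite(f,cv2.cvtColor(d["image"],cv2.COLOR_RGB2BGR)); 
    np.savez(f.replace('.png','.npz'),**{k:v for k,v in d.items()}); return d
def ray(d,u,v,z):
    f=240/np.tan(np.radians(float(d["vertical_fov"]))/2)
    r=np.array([(u-d["cx"])/f,(v-d["cy"])/f,1]); R=d["R"];c=-R.T@d["t"]; w=R.T@r
    return c+w*(z-c[2])/w[2]
def proj(d,X):
    f=240/np.tan(np.radians(float(d["vertical_fov"]))/2)
    p=d["R"]@np.array(X)+d["t"]; return np.array([d["cx"]+f*p[0]/p[2],d["cy"]+f*p[1]/p[2]])
E
python3 - <<'E'
from h import *
for n in("top","side"):
    d=snap(n,f"pics/{n}0.png"); print(n,d["vertical_fov"],d["cx"],d["cy"],(-d["R"].T@d["t"]).round(3),d["R"].round(2).tolist(), d.keys())
print(bot.observe(),bot.pinch_z)
E
```

```text
top 53.86622943302838 323.1556683659103 234.2877131349627 [0.396 0.229 0.907] [[0.0, -1.0, -0.01], [-0.98, -0.0, -0.18], [0.18, 0.01, -0.98]] dict_keys(['image', 'vertical_fov', 'cx', 'cy', 'R', 't'])
side 44.79902194684309 313.54934105943806 233.24920723117222 [ 0.171 -0.668  0.527] [[0.92, -0.4, -0.01], [-0.18, -0.39, -0.9], [0.35, 0.83, -0.43]] dict_keys(['image', 'vertical_fov', 'cx', 'cy', 'R', 't'])
{'clock': 0.1, 'qpos': array([-1.17920636,  0.52194418, -0.03632027,  1.59993127,  0.0212284 ,
        1.02108692, -0.11279515]), 'qd': array([-0.00010344, -0.00042228,  0.00127812, -0.00101799, -0.00101646,
        0.00149196, -0.00179378]), 'joint_efforts': array([ 5.66504852e-03, -9.28467250e+01,  1.98521331e+00, -3.70527220e+01,
        1.82804576e-02,  5.45873714e-03,  6.24375730e-05]), 'position': array([0.27838158, 0.55925808, 0.23079681]), 'tool_rot': array([-3.14061319e+00,  9.54404939e-05,  2.67980489e+00]), 'force': array([0.24525724, 0.46785633, 0.08838223]), 'moment': array([ 0.00473742,  0.04093347, -0.02336058]), 'finger_force': 0.0, 'grip_width': 0.085436710211479} 0.0187
```

View pics/top0.png

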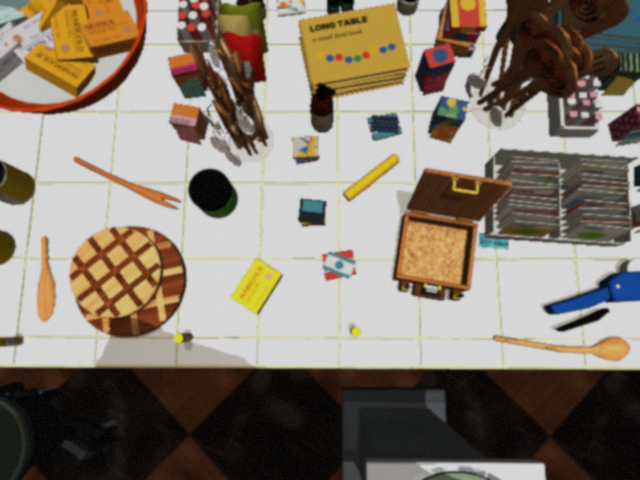

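View pics/side0.png

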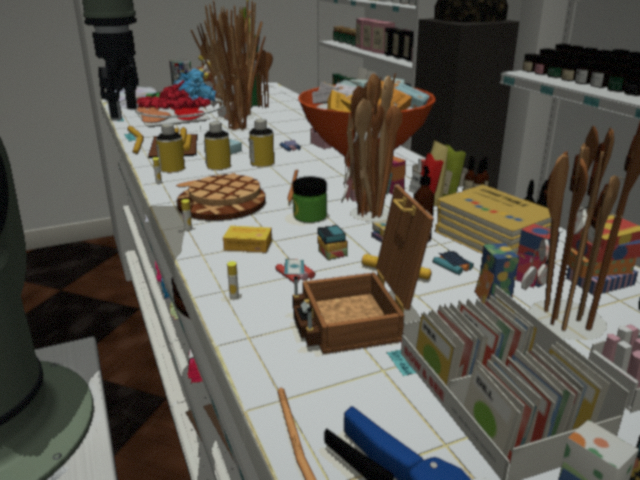

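The top view shows the yellow soap at about (257,286), the case at (435,250) with its lid towards the top of the picture, a balm at (356,330), the candle at (372,177) and the jar at (213,192). The side view agrees: soap (247,239), case (350,315). Next I'll enlarge the soap and case.

```bash
python3 - <<'E'
import cv2,numpy as np
i=cv2.imread('pics/top0.png')
a=cv2.resize(i[250:325,222:292],None,fx=5,fy=5,interpolation=cv2.INTER_CUBIC)
b=cv2.resize(i[205:305,385:485],None,fx=4.5,fy=4.5,interpolation=cv2.INTER_CUBIC)
c=np.zeros((450,800,3),np.uint8);c[:375,:350]=a;c[:450,350:800]=b
cv2.imwrite('pics/crop1.png',c)
E
```

```text
(no output)
```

View pics/crop1.png

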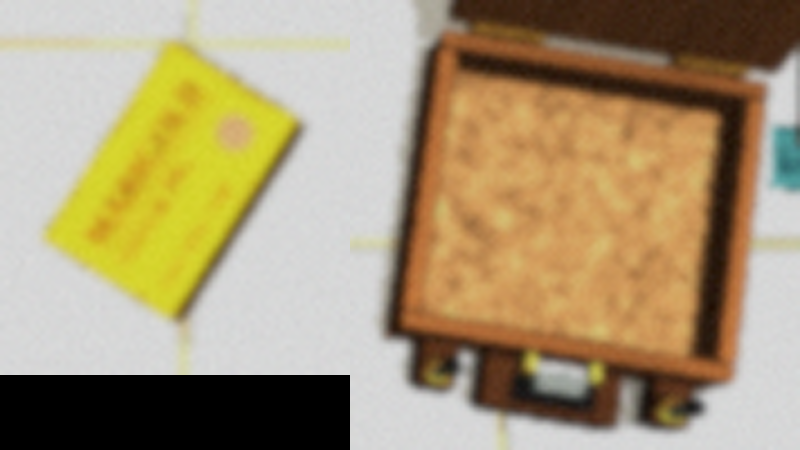

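The crop shows the soap's top face corners at (172,42), (302,122), (178,318), (45,238), and the outer rim corners at (443,35), (765,88), (730,380), (400,332).

```bash
python3 - <<'E'
from h import *
d=dict(np.load('pics/top0.npz')); s=dict(np.load('pics/side0.npz'))
def rep(n,P):
    P=np.array(P); c=P.mean(0); e=np.roll(P,-1,0)-P
    print(n,P.round(4)[:,:2].tolist(),'c',c.round(4),'len',np.linalg.norm(e,axis=1).round(4),'ang',np.degrees(np.arctan2(e[:,1],e[:,0])).round(1)); return c
S=[ray(d,(u+.5)/5-.5+222,(v+.5)/5-.5+250,.03) for u,v in [(172,42),(302,122),(178,318),(45,238)]]
cs=rep('soap',S)
C=[ray(d,(u-350+.5)/4.5-.5+385,(v+.5)/4.5-.5+205,.049) for u,v in [(443,35),(765,88),(730,380),(400,332)]]
cc=rep('case',C)
print('side px',proj(s,cs),proj(s,cc),[proj(s,p).round(0).tolist() for p in S+C])
print('balm',ray(d,356,330,.067),ray(d,356,333,0),'side',ray(s,233,298,0))
print('balm2',ray(d,180,338,.067))
print('candle',ray(d,346,195,.01),ray(d,397,158,.01),'jar',ray(d,213,185,.084))
E
```

```text
soap [[0.5125, 0.3634], [0.4827, 0.314], [0.4106, 0.3581], [0.4395, 0.4081]] c [0.4613 0.3609 0.03  ] len [0.0576 0.0845 0.0578 0.0856] ang [-121.2  148.5   59.9  -31.5]
case [[0.5961, 0.085], [0.574, -0.0464], [0.4545, -0.0258], [0.4734, 0.1058]] c [0.5245 0.0297 0.049 ] len [0.1333 0.1212 0.1329 0.1245] ang [-99.6 170.2  81.8  -9.6]
side px [246.03591525 232.42067416] [347.50156013 296.61958868] [[270.0, 228.0], [264.0, 240.0], [222.0, 237.0], [229.0, 225.0], [371.0, 272.0], [400.0, 314.0], [321.0, 326.0], [299.0, 281.0]]
balm [0.38170677 0.17960259 0.067     ] [0.37505831 0.17569621 0.        ] side [0.37897177 0.17731787 0.        ]
balm2 [0.36689554 0.4861023  0.067     ]
candle [0.64000202 0.19347878 0.01      ] [0.71604191 0.09179976 0.01      ] jar [0.63827269 0.43694216 0.084     ]
```

arm_command:
  commands:
    - [[20,-22,-8],-0.01,-1]
    - [[20,-22,-8],-0.01,-1]
    - [[20,-22,-8],-0.01,-1]
    - [[20,-22,-8],-0.01,-1]
    - [[20,-22,-8],-0.01,-1]
    - [[20,-22,-8],-0.01,-1]
    - [[20,-22,-8],-0.01,-1]
    - [[20,-22,-8],-0.01,-1]
    - [[23,-22,-8],-0.007,-1]
    - [[0,0,-20],0,-1]
    - [[0,0,0],0,-1]
    - [[0,0,0],0,-1]
  newtons: 30

```text
clock: 1.3
position: [0.4609, 0.3619, 0.1393]
tool_rot: [-3.141, -0.001, 2.593]
force: [1.1, -0.1, 0.4]
grip_width: 0.0851
finger_force: 0.0
```

arm_command:
  commands:
    - [[0,-1,-35],0,-1]
    - [[0,0,-35],0,-1]
    - [[0,0,-30],0,-1]
    - [[0,0,-20],0,-1]
    - [[0,0,-10],0,-1]
    - [[0,0,-5],0,-1]
    - [[0,0,0],0,-1]
    - [[0,0,0],0,1]
    - [[0,0,0],0,1]
    - [[0,0,0],0,1]
    - [[0,0,0],0,1]
    - [[0,0,0],0,1]
    - [[0,0,0],0,1]
  newtons: 30

```text
clock: 2.6
position: [0.462, 0.3609, 0.0054]
tool_rot: [3.14, 0.0, 2.593]
force: [-2.1, 0.7, 7.7]
grip_width: 0.0574
finger_force: 31.4
```

arm_command:
  commands:
    - [[0,0,20],0,1]
    - [[0,0,40],0,1]
    - [[0,0,40],0,1]
    - [[4,-20,20],0.037,1]
    - [[6,-33,0],0.05,1]
    - [[6,-33,0],0.05,1]
    - [[6,-33,0],0.05,1]
    - [[6,-33,0],0.05,1]
    - [[6,-33,0],0.05,1]
    - [[6,-33,0],0.05,1]
    - [[6,-33,0],0.05,1]
    - [[6,-33,0],0,1]
    - [[6,-33,0],0,1]
    - [[4,-15,0],0,1]
    - [[0,0,0],0,1]
    - [[0,0,0],0,1]

```text
clock: 4.2
position: [0.5235, 0.0288, 0.1246]
tool_rot: [3.141, 0.0, 2.979]
force: [-0.4, 1.0, -1.3]
grip_width: 0.0575
finger_force: 33.5
```

```bash
python3 - <<'E'
from h import *
o=bot.observe(); print(o['position'],o['tool_rot'],o['force'],o['grip_width'])
t=snap('top','pics/top1.png')['image'];s=snap('side','pics/side1.png')['image']
c=np.hstack([cv2.resize(t[180:310,370:500],(400,400),interpolation=2),cv2.resize(s[180:360,260:440],(400,400),interpolation=2)])
cv2.imwrite('pics/crop2.png',c[...,::-1])
E
```

```text
[0.52350598 0.0288178  0.1246478 ] [3.14122279e+00 4.12097524e-04 2.97937929e+00] [-0.354045    1.03289153 -1.32311542] 0.05751959406298975
```

View pics/crop2.png

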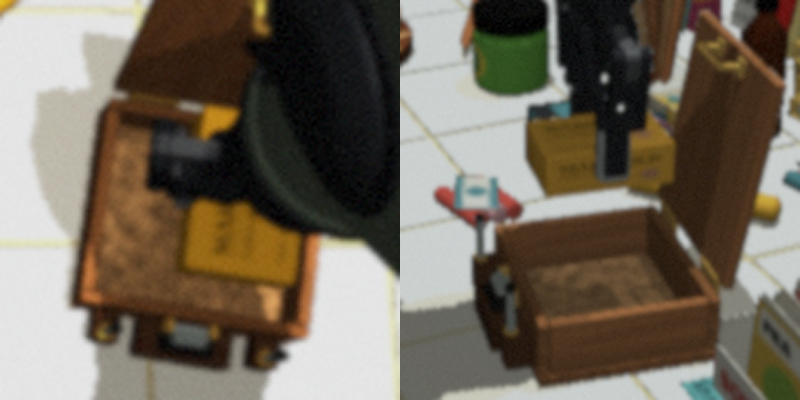

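The crop shows the soap level and gripped about its middle, with its front top edge running from (183,270) to (297,285) in the top crop. I'll check its pose relative to the TCP.

```bash
python3 - <<'E'
from h import *
d=dict(np.load('pics/top1.npz'))
a=np.radians(-9.3);c=np.array([.5245,.0297]);R=np.array([[np.cos(a),-np.sin(a)],[np.sin(a),np.cos(a)]])
P=[ray(d,370+u*.325,180+v*.325,.149)[:2] for u,v in [(183,270),(297,285)]]
for p in P: print(p, R.T@(p-c))
e=P[1]-P[0];print(np.degrees(np.arctan2(e[1],e[0])),np.linalg.norm(e))
E
```

```text
[0.48157001 0.06557735] [-0.04816363  0.02846812]
[0.47387982 0.00661601] [-0.04622435 -0.03096098]
-97.43100186728745 0.05946073257577323
```

arm_command:
  commands:
    - [[2,1,-25],0,1]
    - [[0,0,-30],0,1]
    - [[0,0,-25],0,1]
    - [[0,0,-15],0,1]
    - [[0,0,-7],0,1]
    - [[0,0,-3],0,1]
    - [[0,0,0],0,1]
    - [[0,0,0],0,1]

```text
clock: 5.1
position: [0.5259, 0.0297, 0.02]
tool_rot: [3.141, 0.001, 2.98]
force: [-0.9, -0.7, -1.3]
grip_width: 0.0573
finger_force: 33.5
```

arm_command:
  commands:
    - [[0,0,-2],0,1]
    - [[0,0,-1],0,1]
    - [[0,0,0],0,1]

```text
clock: 5.4
position: [0.5257, 0.0295, 0.0165]
tool_rot: [3.141, 0.0, 2.98]
force: [0.8, -0.3, -0.4]
grip_width: 0.0574
finger_force: 33.5
```

arm_command:
  commands:
    - [[0,0,-1],0,1]
    - [[0,0,0],0,1]
    - [[0,0,0],0,-0.65]
    - [[0,0,0],0,-0.65]
    - [[0,0,0],0,-0.65]
    - [[0,0,0],0,-0.65]

```text
clock: 6.0
position: [0.5254, 0.0295, 0.0152]
tool_rot: [-3.142, -0.0, 2.98]
force: [0.2, -0.0, -0.4]
grip_width: 0.0704
finger_force: 0.0
```

arm_command:
  commands:
    - [[0,0,15],0,-0.65]
    - [[0,0,30],0,-0.65]
    - [[0,0,40],0,-0.65]
    - [[0,0,40],0,-0.65]
    - [[0,0,40],0,-0.65]
    - [[0,0,40],0,-0.65]
    - [[0,0,30],0,1]
    - [[0,0,5],0,1]
    - [[0,0,0],0,1]

```text
clock: 6.9
position: [0.5257, 0.0295, 0.2558]
tool_rot: [3.141, 0.001, 2.98]
force: [-0.4, 0.1, -0.1]
grip_width: 0.0271
finger_force: 0.0
```

```bash
python3 - <<'E'
from h import *
o=bot.observe(); print(o['position'],o['tool_rot'],o['force'],o['grip_width'])
t=snap('top','pics/top2.png')['image'];s=snap('side','pics/side2.png')['image']
c=np.hstack([cv2.resize(t[180:310,370:500],(400,400),interpolation=2),cv2.resize(s[180:360,260:440],(400,400),interpolation=2)])
cv2.imwrite('pics/crop3.png',c[...,::-1])
E
```

```text
[0.52569248 0.02951574 0.25578903] [3.14126998e+00 1.34735474e-03 2.97971291e+00] [-0.43034601  0.1267048  -0.07640015] 0.027104954278810604
```

View pics/crop3.png

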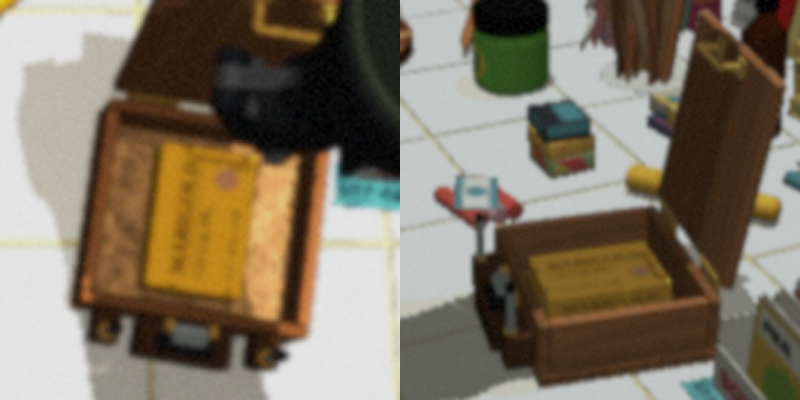

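The soap lies flat in the case, clear of all walls, at (200,225) in the top crop and (600,285) in the side crop. The lid is untouched. Now I'll go behind it.

arm_command:
  commands:
    - [[22,-4,0],0,1]
    - [[28,-4,0],0,1]
    - [[28,-5,0],0,1]
    - [[28,-5,0],0,1]
    - [[27,-4,0],0,1]
    - [[0,0,-30],0,1]
    - [[0,0,-35],0,1]
    - [[0,0,-25],0,1]
    - [[0,0,0],0,1]
    - [[0,0,0],0,1]

```text
clock: 8.0
position: [0.6583, 0.0075, 0.1648]
tool_rot: [-3.141, -0.001, 2.98]
force: [0.2, -0.3, 0.7]
grip_width: -0.0
finger_force: 0.0
```

arm_command:
  commands:
    - [[-10,2,0],0,1]
    - [[-10,1,0],0,1]
    - [[-6,1,0],0,1]
    - [[-4,1,0],0,1]
    - [[-4,1,0],0,1]
    - [[-4,0,0],0,1]
    - [[-4,1,0],0,1]
    - [[-4,1,0],0,1]
    - [[-4,0,0],0,1]
    - [[-4,1,0],0,1]
    - [[-4,1,0],0,1]

```text
clock: 9.1
position: [0.6005, 0.0175, 0.1656]
tool_rot: [3.142, 0.001, 2.98]
force: [-0.1, -0.2, 0.7]
grip_width: 0.0
finger_force: 0.4
```

arm_command:
  commands:
    - [[-4,1,0],0,1]
    - [[-4,1,0],0,1]
    - [[-4,0,0],0,1]
    - [[-4,1,0],0,1]
    - [[-4,1,0],0,1]
    - [[0,0,0],0,1]
    - [[0,0,0],0,1]

```text
clock: 9.8
position: [0.5805, 0.0216, 0.1654]
tool_rot: [-3.142, 0.0, 2.98]
force: [-0.1, 0.8, -0.3]
grip_width: 0.0001
finger_force: 0.0
```

```bash
python3 - <<'E'
from h import *
o=bot.observe(); print(o['position'],o['force'])
t=snap('top','pics/top3.png')['image'];s=snap('side','pics/side3.png')['image']
c=np.hstack([cv2.resize(t[150:310,350:510],(400,400),interpolation=2),cv2.resize(s[160:360,260:460],(400,400),interpolation=2)])
cv2.imwrite('pics/crop4.png',c[...,::-1])
E
```

```text
[0.58050129 0.02156687 0.16536145] [-0.07584087  0.81167868 -0.30371536]
```

View pics/crop4.png

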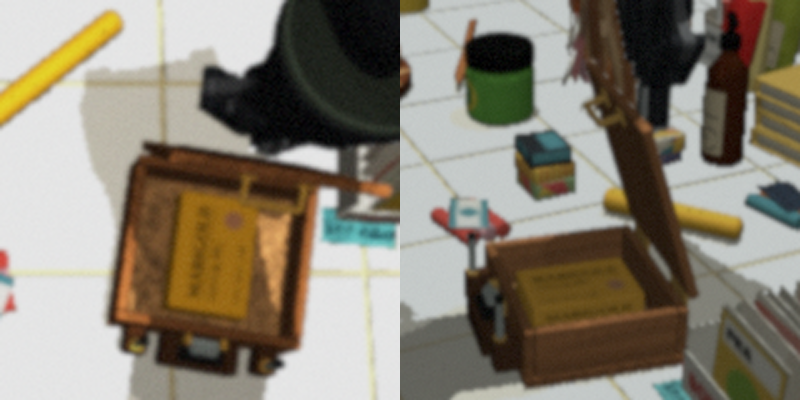

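The side crop shows the lid past upright, leaning over the case (edge near (600,20)), with the soap still flat. I'll retreat upward, let the lid sink, then go over the lip.

arm_command:
  commands:
    - [[0,0,20],0,1]
    - [[0,0,35],0,1]
    - [[0,0,30],0,1]
    - [[0,0,0],0,1]
    - [[0,0,0],0,1]
    - [[0,0,0],0,1]
    - [[0,0,0],0,1]
    - [[0,0,0],0,1]
    - [[0,0,0],0,1]
    - [[0,0,0],0,1]
    - [[-20,3,0],0,1]
    - [[-30,5,0],0,1]
    - [[-30,4,0],0,1]
    - [[-30,5,0],0,1]
    - [[-20,3,0],0,1]
    - [[0,0,0],0,1]
    - [[0,0,0],0,1]
    - [[0,0,0],0,1]
    - [[0,0,0],0,1]
    - [[0,0,0],0,1]

```text
clock: 11.9
position: [0.4508, 0.0414, 0.2501]
tool_rot: [-3.142, -0.0, 2.979]
force: [0.1, -0.3, 0.7]
grip_width: -0.0002
finger_force: 0.0
```

arm_command:
  commands:
    - [[0,0,-20],0,1]
    - [[0,0,-40],0,1]
    - [[0,0,-40],0,1]
    - [[0,0,-30],0,1]
    - [[0,0,-15],0,1]
    - [[0,0,-5],0,1]
    - [[0,0,0],0,1]
    - [[0,0,0],0,1]

```text
clock: 12.7
position: [0.451, 0.0416, 0.101]
tool_rot: [3.141, 0.001, 2.98]
force: [0.6, -0.8, 0.1]
grip_width: -0.0002
finger_force: 0.0
```

```bash
python3 - <<'E'
from h import *
o=bot.observe(); print(o['position'],o['force'])
t=snap('top','pics/top4.png')['image'];s=snap('side','pics/side4.png')['image']
c=np.hstack([cv2.resize(t[180:310,370:500],(400,400),interpolation=2),cv2.resize(s[180:360,260:440],(400,400),interpolation=2)])
cv2.imwrite('pics/crop5.png',c[...,::-1])
E
```

```text
[0.4510172  0.04156956 0.10102429] [ 0.62610057 -0.83474577  0.10064487]
```

View pics/crop5.png

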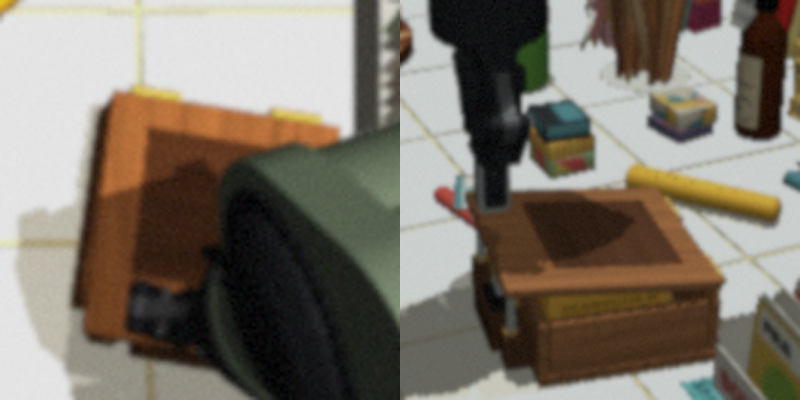

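The lid rests on its pins, slightly open, with the fingertips 20 mm above mid-lip (side crop (493,210)). I'll feel my way down now.

arm_command:
  commands:
    - [[0,0,-5],0,1]
    - [[0,0,-5],0,1]
    - [[0,0,-4],0,1]
    - [[0,0,0],0,1]
    - [[0,0,0],0,1]

```text
clock: 13.3
position: [0.4504, 0.0415, 0.0861]
tool_rot: [-3.141, -0.0, 2.98]
force: [-0.5, 0.6, 0.0]
grip_width: -0.0004
finger_force: 0.0
```

arm_command:
  commands:
    - [[0,0,-1],0,1]
    - [[0,0,-1],0,1]
    - [[0,0,0],0,1]

```text
clock: 13.6
position: [0.4505, 0.0415, 0.0842]
tool_rot: [-3.142, -0.0, 2.98]
force: [-0.5, 0.1, -0.1]
grip_width: 0.0003
finger_force: 0.0
```

arm_command:
  commands:
    - [[0,0,-1],0,1]
    - [[0,0,-1],0,1]
    - [[0,0,0],0,1]

```text
clock: 13.9
position: [0.4504, 0.0415, 0.0822]
tool_rot: [-3.141, -0.0, 2.98]
force: [0.1, 0.8, 0.1]
grip_width: -0.0003
finger_force: 0.0
```

arm_command:
  commands:
    - [[0,0,-1],0,1]
    - [[0,0,-1],0,1]
    - [[0,0,0],0,1]

```text
clock: 14.2
position: [0.4504, 0.0415, 0.0802]
tool_rot: [-3.142, -0.0, 2.98]
force: [1.2, -0.2, 1.6]
grip_width: 0.0001
finger_force: 0.2
```

Contact is at about 0.081.

arm_command:
  commands:
    - [[0,0,-1],0,1]
    - [[0,0,0],0,1]

```text
clock: 14.4
position: [0.4505, 0.0415, 0.0792]
tool_rot: [-3.142, -0.0, 2.98]
force: [0.6, -0.2, 0.5]
grip_width: -0.0002
finger_force: 0.3
```

arm_command:
  commands:
    - [[0,0,-1],0,1]
    - [[0,0,0],0,1]

```text
clock: 14.6
position: [0.4505, 0.0415, 0.0782]
tool_rot: [-3.142, -0.0, 2.98]
force: [-0.0, 0.2, 0.8]
grip_width: 0.0001
finger_force: 0.3
```

arm_command:
  commands:
    - [[0,0,-1],0,1]
    - [[0,0,0],0,1]

```text
clock: 14.8
position: [0.4505, 0.0415, 0.0772]
tool_rot: [-3.142, -0.0, 2.98]
force: [-0.7, 0.9, 0.8]
grip_width: -0.0001
finger_force: 0.4
```

arm_command:
  commands:
    - [[0,0,-1],0,1]
    - [[0,0,0],0,1]

```text
clock: 15.0
position: [0.4505, 0.0415, 0.0762]
tool_rot: [-3.142, -0.0, 2.98]
force: [0.4, 0.5, 1.3]
grip_width: 0.0004
finger_force: 0.5
```

arm_command:
  commands:
    - [[0,0,-1],0,1]
    - [[0,0,0],0,1]

```text
clock: 15.2
position: [0.4505, 0.0415, 0.0752]
tool_rot: [-3.142, -0.0, 2.98]
force: [-0.5, -0.1, 2.1]
grip_width: 0.0001
finger_force: 0.5
```

arm_command:
  commands:
    - [[0,0,-1],0,1]
    - [[0,0,0],0,1]

```text
clock: 15.4
position: [0.4505, 0.0415, 0.0742]
tool_rot: [-3.142, -0.0, 2.98]
force: [-1.8, 0.3, 1.0]
grip_width: 0.0
finger_force: 0.6
```

arm_command:
  commands:
    - [[0,0,-1],0,1]
    - [[0,0,0],0,1]

```text
clock: 15.6
position: [0.4505, 0.0415, 0.0732]
tool_rot: [-3.142, -0.0, 2.98]
force: [-0.2, 0.4, 1.2]
grip_width: 0.0003
finger_force: 0.6
```

arm_command:
  commands:
    - [[0,0,-1],0,1]
    - [[0,0,0],0,1]

```text
clock: 15.8
position: [0.4505, 0.0415, 0.0722]
tool_rot: [-3.142, -0.0, 2.98]
force: [0.2, 0.4, 0.7]
grip_width: -0.0003
finger_force: 0.7
```

arm_command:
  commands:
    - [[0,0,-1],0,1]
    - [[0,0,0],0,1]

```text
clock: 16.0
position: [0.4505, 0.0415, 0.0712]
tool_rot: [-3.142, -0.0, 2.98]
force: [-0.8, 0.7, 1.1]
grip_width: 0.0
finger_force: 0.7
```

arm_command:
  commands:
    - [[0,0,-1],0,1]
    - [[0,0,0],0,1]

```text
clock: 16.2
position: [0.4505, 0.0415, 0.0703]
tool_rot: [-3.142, -0.0, 2.98]
force: [-2.0, -0.5, 5.7]
grip_width: -0.0004
finger_force: 2.6
```

Force is climbing onto the catch (5.7 N). From here I'll take one step per call.

arm_command:
  commands:
    - [[0,0,-1],0,1]
    - [[0,0,0],0,1]

```text
clock: 16.4
position: [0.4504, 0.0416, 0.0693]
tool_rot: [-3.142, -0.0, 2.98]
force: [-2.9, 0.4, 8.0]
grip_width: -0.0001
finger_force: 3.7
```

arm_command:
  commands:
    - [[0,0,-1],0,1]
    - [[0,0,0],0,1]

```text
clock: 16.6
position: [0.4503, 0.0415, 0.0684]
tool_rot: [-3.141, -0.0, 2.98]
force: [-2.9, 0.4, 8.7]
grip_width: -0.0001
finger_force: 4.5
```

arm_command:
  commands:
    - [[0,0,-1],0,1]
    - [[0,0,0],0,1]

```text
clock: 16.8
position: [0.4503, 0.0415, 0.0673]
tool_rot: [-3.141, -0.0, 2.98]
force: [-1.6, 1.0, 2.6]
grip_width: -0.0002
finger_force: 1.3
```

Past the peak: force dropped to 2.6 N. Expect the snap about 6 mm lower.

arm_command:
  commands:
    - [[0,0,-1],0,1]
    - [[0,0,0],0,1]

```text
clock: 17.0
position: [0.4503, 0.0415, 0.0662]
tool_rot: [-3.141, -0.0, 2.98]
force: [-2.4, 0.6, 2.9]
grip_width: 0.0001
finger_force: 1.6
```

arm_command:
  commands:
    - [[0,0,-1],0,1]
    - [[0,0,0],0,1]

```text
clock: 17.2
position: [0.4504, 0.0415, 0.0652]
tool_rot: [-3.141, -0.0, 2.98]
force: [-1.8, 0.2, 2.2]
grip_width: 0.0001
finger_force: 1.5
```

arm_command:
  commands:
    - [[0,0,-1],0,1]
    - [[0,0,0],0,1]

```text
clock: 17.4
position: [0.4505, 0.0415, 0.0642]
tool_rot: [-3.142, -0.0, 2.98]
force: [-2.6, 0.6, 2.5]
grip_width: -0.0002
finger_force: 1.5
```

arm_command:
  commands:
    - [[0,0,-1],0,1]
    - [[0,0,0],0,1]

```text
clock: 17.6
position: [0.4505, 0.0415, 0.0632]
tool_rot: [-3.142, -0.0, 2.98]
force: [-2.4, 0.3, 2.7]
grip_width: 0.0002
finger_force: 1.4
```

arm_command:
  commands:
    - [[0,0,-1],0,1]
    - [[0,0,0],0,1]

```text
clock: 17.8
position: [0.4506, 0.0415, 0.0622]
tool_rot: [3.142, 0.0, 2.98]
force: [-1.1, 0.6, -0.7]
grip_width: -0.0002
finger_force: 0.5
```

arm_command:
  commands:
    - [[0,0,-0.5],0,1]
    - [[0,0,0],0,1]

```text
clock: 18.0
position: [0.4506, 0.0415, 0.0617]
tool_rot: [3.142, 0.0, 2.98]
force: [-0.8, -0.4, 0.7]
grip_width: 0.0004
finger_force: 0.5
```

arm_command:
  commands:
    - [[0,0,-0.5],0,1]
    - [[0,0,0],0,1]

```text
clock: 18.2
position: [0.4506, 0.0415, 0.0613]
tool_rot: [3.142, 0.0, 2.98]
force: [-0.5, -0.6, -0.4]
grip_width: -0.0003
finger_force: 0.1
```

Force fell to nearly nothing, as a snap would show. I'll back off and see whether the lid stays.

arm_command:
  commands:
    - [[0,0,2],0,1]
    - [[0,0,2],0,1]
    - [[0,0,0],0,1]

```text
clock: 18.5
position: [0.4507, 0.0415, 0.0656]
tool_rot: [3.141, 0.001, 2.98]
force: [0.4, -0.1, 0.2]
grip_width: 0.0004
finger_force: 0.0
```

arm_command:
  commands:
    - [[0,0,6],0,1]
    - [[0,0,20],0,1]
    - [[0,0,40],0,1]
    - [[0,0,40],0,1]
    - [[-20,20,40],0,1]
    - [[-20,40,20],0,1]
    - [[-10,45,0],0,1]
    - [[0,45,0],0,1]
    - [[0,30,0],0,1]
    - [[0,0,0],0,1]
    - [[0,0,0],0,1]

```text
clock: 19.6
position: [0.4002, 0.2216, 0.2314]
tool_rot: [-3.141, -0.0, 2.981]
force: [-0.7, -1.6, -0.4]
grip_width: 0.0001
finger_force: 0.0
```

```bash
python3 - <<'E'
from h import *
t=snap('top','pics/top5.png')['image'];s=snap('side','pics/side5.png')['image']
c=np.hstack([cv2.resize(t[130:350,310:500],(380,440),interpolation=2),cv2.resize(s[220:360,290:420],(409,440),interpolation=2)])
cv2.imwrite('pics/crop6.png',c[...,::-1])
E
```

```text
(no output)
```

View pics/crop6.png

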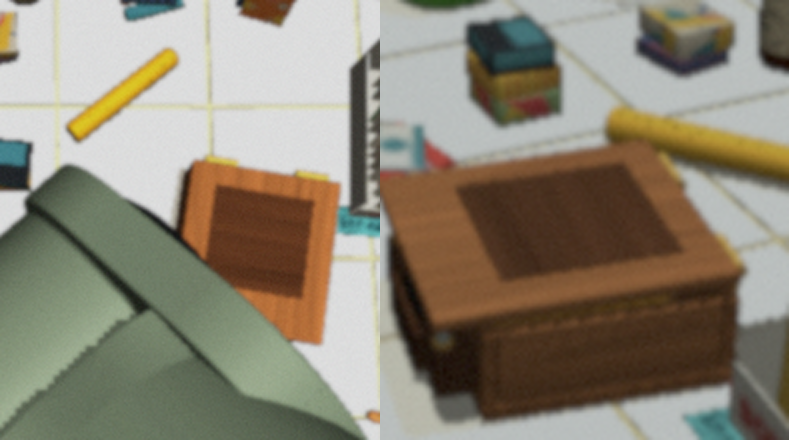

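The side crop shows the lid down, its near front corner at (435,325), parallel to the rim. The arm is clear and the candle unmoved. I'll check the angle numerically.

```bash
python3 - <<'E'
from h import *
s=dict(np.load('pics/side5.npz'));a=np.radians(-9.3)
for th in(-.02,0,.02,.045,.08,.11):
    x=.063-.149*np.cos(th);z=.056+.149*np.sin(th);y=-.068
    print(th,[proj(s,[.5245+X*np.cos(a)-y*np.sin(a),.0297+X*np.sin(a)+y*np.cos(a),Z]).round(1).tolist() for X,Z in((x,z),(x+.008*np.sin(th),z+.008))])
i=[cv2.cvtColor(np.load(f'pics/side{k}.npz')['image'],cv2.COLOR_RGB2GRAY)[285:350,300:318].mean(1).round().astype(int).tolist() for k in(4,5)]
print((-55/-3.146+290,325/3.143+220)); print(i[0]);print(i[1]); print(bot.observe()['clock'])
E
```

```text
-0.02 [[303.7, 326.5], [303.5, 321.8]]
0 [[303.7, 324.8], [303.6, 320.0]]
0.02 [[303.7, 323.0], [303.7, 318.3]]
0.045 [[303.7, 320.8], [303.9, 316.0]]
0.08 [[303.9, 317.7], [304.2, 312.8]]
0.11 [[304.1, 315.0], [304.6, 310.1]]
(307.4825174825175, 323.4043907095132)
[60, 58, 57, 57, 57, 58, 59, 60, 59, 56, 56, 56, 57, 57, 57, 56, 57, 62, 74, 84, 88, 89, 89, 89, 85, 75, 63, 51, 42, 36, 36, 37, 37, 35, 35, 36, 38, 39, 39, 39, 39, 40, 43, 46, 44, 39, 34, 29, 27, 27, 27, 30, 36, 42, 47, 49, 50, 51, 54, 60, 75, 96, 118, 132, 138]
[96, 97, 101, 104, 104, 103, 102, 102, 103, 104, 102, 100, 100, 98, 99, 99, 100, 100, 99, 98, 96, 94, 94, 95, 92, 90, 88, 85, 84, 82, 81, 78, 79, 80, 80, 78, 70, 59, 48, 41, 38, 37, 39, 38, 38, 33, 29, 25, 25, 24, 26, 29, 35, 42, 47, 51, 59, 69, 78, 86, 99, 112, 122, 127, 129]
19.7
```

```bash
python3 -c "
from workcell import ticket
print(ticket.job_done())"
```

```text
the job is handed in; nothing more can be done
None
```

The soap lies flat in the case and the lid is latched, staying shut by itself at about 0 rad in the last picture; the press peaked at about 9 N, and the job was handed in at about 20 s.

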